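# Test chopping-board feet on a slip ramp and sort them

### The job

Find out which of the three identical push-in feet still grip: set each one down flat on its rubber sole on the start line of the sloping test ramp, one at a time, and let go of it. Let every foot that slides run down into the catch tray by itself and leave it there; lift every foot that stays put off the ramp and stand it upright on the chopping board. Do not place or push any foot into the tray or handle it on the lower part of the ramp, and leave the bottle, mug, spice jar and salt shaker alone.

Things in the scene. Friction and masses are not known exactly. Their poses are not given: they have to be found in the camera images.
- foot_a: One of three outwardly identical push-in feet: heavy steel disc with a black rubber sole, 48 mm across, 16 mm thick, with an upright flat grey tongue on top, 34 mm long (foot x), 14 mm thick (foot y), 34 mm tall: 50 mm in all; about 0.25 kg. Origin: centre of the disc's underside; z up. Whether it grips or is worn slick cannot be seen; name and starting place say nothing about it.
- foot_b: One of three outwardly identical push-in feet: heavy steel disc with a black rubber sole, 48 mm across, 16 mm thick, with an upright flat grey tongue on top, 34 mm long (foot x), 14 mm thick (foot y), 34 mm tall: 50 mm in all; about 0.25 kg. Origin: centre of the disc's underside; z up. Whether it grips or is worn slick cannot be seen; name and starting place say nothing about it.
- foot_c: One of three outwardly identical push-in feet: heavy steel disc with a black rubber sole, 48 mm across, 16 mm thick, with an upright flat grey tongue on top, 34 mm long (foot x), 14 mm thick (foot y), 34 mm tall: 50 mm in all; about 0.25 kg. Origin: centre of the disc's underside; z up. Whether it grips or is worn slick cannot be seen; name and starting place say nothing about it.
- ramp: Fixed aluminium chute, 66 mm wide inside, sloping at 18 degrees, with a level catch tray at its foot. Origin: on the worktop under the middle of the crease between slope and tray; x points level uphill, y across, z up. Slope surface z = 6 mm + 0.325 x, for x from 0 to 200 mm; its side edges stand 12 mm above it. The lower part, where no foot may be touched, is x below 60 mm.
- start_line (a point): Middle of the dark start line on the slope's surface (ramp x = 140 mm, z = 51.5 mm). A slick foot let go here slides off at once and reaches the tray within 1 s; a foot that grips does not move.
- tray (a point): Middle of the catch tray's floor (ramp x = -62 mm, z = 6 mm). The tray is 125 mm long from the crease, as wide as the chute, with walls up to z = 28 mm.
- board: Wooden chopping board 240 mm (its x) by 340 mm (its y) and 22 mm thick, lying fixed on the draining board of the sink. Origin: centre of the underside, so its top is at z = 22 mm in its own frame. Obstacles near: the sink's arched tap, 340 mm tall, just beyond the board's right (-y) side, and the boiler that hangs over the left end of the worktop.
- soap: Blue washing-up liquid bottle with a red cap, 58 x 90 x 244 mm; stands by as a bystander; leave it alone. Origin: centre of the underside
- mug: White spotted mug, 91 mm tall; stands by as a bystander; leave it alone. Origin: centre of the underside
- spice_jar: Spice jar with a green cap, 46 mm across, 106 mm tall; stands by as a bystander; leave it alone. Origin: centre of the underside
- shaker: Glass salt shaker with a grey top, 44 mm across, 90 mm tall; stands by as a bystander; leave it alone. Origin: centre of the underside
Mind the look-alikes: they are no part of the job. What is shaped like the foot_a but blue or pink is not meant.

How it is judged:
On the way:
1. the foot that grips has been let go of on the upper part of the slope, lying flat on it, and stays there (x of foot_b in the frame of ramp between 0.06 and 0.205 m and y of foot_b in the frame of ramp between -0.04 and 0.04 m and angle between foot_b's own z axis and vertical between 0.24 and 0.39 rad and contact force between the fingers and foot_b below 0.1 N and linear speed of foot_b below 0.02 m/s), for 0.3 s.
At the end, for the whole second after the job is handed in: Both feet that slide lie at rest in the catch tray (centre at least 12 mm past the crease, between the walls, underside at most 14 mm above the tray floor); the foot that stays put stands upright (within 0.12 rad) at rest on the chopping board, its centre at least 5 mm inside the edges (x of foot_a in the frame of ramp between -0.13 and -0.012 m and y of foot_a in the frame of ramp between -0.035 and 0.035 m and z of foot_a in the frame of ramp between -0.002 and 0.02 m and linear speed of each of foot_a, foot_c, foot_b below 0.02 m/s and x of foot_c in the frame of ramp between -0.13 and -0.012 m and y of foot_c in the frame of ramp between -0.035 and 0.035 m and z of foot_c in the frame of ramp between -0.002 and 0.02 m and x of foot_b in the frame of board between -0.115 and 0.115 m and y of foot_b in the frame of board between -0.165 and 0.165 m and z of foot_b in the frame of board between 0.014 and 0.032 m and angle between foot_b's own z axis and vertical below 0.12 rad); the robot touches nothing.
It fails at once if a foot is touched by the fingers in the tray or on the lower part of the ramp (less than 60 mm uphill of the crease) ((x of foot_a in the frame of ramp between -0.14 and 0.06 m and y of foot_a in the frame of ramp between -0.05 and 0.05 m and z of foot_a in the frame of ramp below 0.05 m and contact force between the fingers and foot_a above 0.2 N) or (x of foot_b in the frame of ramp between -0.14 and 0.06 m and y of foot_b in the frame of ramp between -0.05 and 0.05 m and z of foot_b in the frame of ramp below 0.05 m and contact force between the fingers and foot_b above 0.2 N) or (x of foot_c in the frame of ramp between -0.14 and 0.06 m and y of foot_c in the frame of ramp between -0.05 and 0.05 m and z of foot_c in the frame of ramp below 0.05 m and contact force between the fingers and foot_c above 0.2 N)).
It fails at once if a foot is dropped into the tray or onto the lower part of the ramp from above ((x of foot_a in the frame of ramp between -0.14 and 0.06 m and y of foot_a in the frame of ramp between -0.05 and 0.05 m and z of foot_a in the frame of ramp above 0.05 m and contact force between the fingers and foot_a below 0.05 N) or (x of foot_b in the frame of ramp between -0.14 and 0.06 m and y of foot_b in the frame of ramp between -0.05 and 0.05 m and z of foot_b in the frame of ramp above 0.05 m and contact force between the fingers and foot_b below 0.05 N) or (x of foot_c in the frame of ramp between -0.14 and 0.06 m and y of foot_c in the frame of ramp between -0.05 and 0.05 m and z of foot_c in the frame of ramp above 0.05 m and contact force between the fingers and foot_c below 0.05 N)).
It fails at once if the bottle, mug, spice jar or shaker is moved by more than 30 mm (distance of any of soap, mug, spice_jar, shaker from where it was at the start of the episode above 0.03 m).
It also fails if it takes over 72 s, if anything falls off the work surface, if the arm or the gripper's body presses on something with over 40 N, if the wrist force passes 120 N, or if a joint passes its speed limit or range.

### The arm

A 7-joint arm with a two-finger parallel gripper is mounted at the origin on a cart in front of the work surface, level with it; the furniture and walls round the work are solid. World frame = base frame: x ahead of the robot, y to its left, z up, the work surface at z = 0. Lengths are in m, angles in rad, forces in N, time in s.
With the tool pointing down it reaches from about 0.425 to 0.925 m from the base axis. Payload 6.8 kg.
Tool frame: the origin (TCP) lies midway between the tips of the shut fingers; the grasp point (between the pads) lies 19 mm behind it (grip_point_offset is the z of the grasp point in the tool frame, in m); z points along the fingers, y is the line along which they close (so a half turn about z gives the same grasp; the last joint's range is limited). The gripper opens to 85 mm and grips with 20 to 120 N. Pads are 22 mm wide; open, the fingers measure 114 mm over their backs; the gripper's body (76 mm by 85 mm) begins 54 mm behind the grasp point. The pads swing forward as they close: fully open they stand 13 mm farther back than shut.
Start: joints at [1.228, 0.477, 0.022, 1.555, -0.011, 1.109, -0.083], TCP at [0.157, -0.656, 0.231] pointing down, gripper open.
Joint ranges: [-2.96, 2.96], [-0.34, 2.1], [-1.41, 1.46], [0.24, 2.44], [-1.37, 4.51], [0.17, 1.92], [-2.96, 2.96]. Speed limits (rad/s): [2.39, 2.39, 3.14, 3.14, 3.14, 3.14, 3.14].

### API

Orientations are given as a rotation vector (axis times angle).
In Python, from bench import get_obs, grab_frame, calibration, hand_in, grip_point_offset gives the robot as it stands.
- The arm moves only by the shell command python3 -m pendant 'ROWS' [OPENING] [FORCE]. ROWS is a JSON object of lists of equal length, an entry for each row: "translation": the shift along the world's x, y, z in units of 25 mm (1.0 is 25 mm), a list of three; "delta_rot": the turn, a rotation vector about the world's x, y, z in units of 5 degrees (1.0 is 5 degrees), a list of three. In form: {"translation": [[dx, dy, dz], ...], "delta_rot": [[rx, ry, rz], ...]}. A call has 1 to 12 rows; each row is the pose to reach, as a shift and turn from the pose commanded when the call began; what a row does not reach only later rows make up. A row lasts 1/8 s, in which the tool goes at most 62.5 mm and 10.7 degrees, less where a joint would pass 70% of its speed; a pose out of reach is approached as far as the arm can. A call with a gripper value outside its range is refused whole. OPENING is the opening, from 0 (shut) to 1 (fully open), set as the call begins (- or left out, the last holds). The fingers move at their own pace and stop on an object; FORCE is the grip in N (left out, the last holds). Time passes only in rows, so rows that repeat a pose let the fingers close. It gives the time, the measured TCP pose, the force, the opening and the grip force at its end, in the units of the state.
- get_obs(): the state, without advancing time (a new reading comes with each control period).
- grab_frame(name): name is "scene" or "top" or "wrist"; returns (picture, depth): 480x640x3 uint8, red, green, blue; 480x640 float32, m along the optical axis (not along the pixel's ray), 0 where there is no reading.
- calibration(name): a dict with "K" (3x3 intrinsics, pixels), "rvec" (rotation vector, rad) and "tvec" (3), from world to camera coordinates, as OpenCV has them. Camera axes: x right, y down, z forward; pixel columns grow to the right and rows downward; lengths in m; the calibration is good to about 2 mm. A picture is of the moment at which its call begins: read the wrist's pose just before it. calibration takes no time and is no camera call; for the wrist camera it gives the pose at the moment of the call.
- hand_in(): hands the job in; it is judged then, once.
The state is a dict: "clock": time; "joints": joint angles; "qvel": joint speeds; "tau": joint torques, N m; "tcp_pos": TCP position; "orientation": TCP orientation; "contact_force": force on the tool from outside, world axes, zero at the start; "moment": the same for the moment, N m; "grip_width": finger opening in m; "gripper_force": force on a finger pad.
Only numpy, scipy, OpenCV 4.12 (cv2) and the standard library are available. Lean on these libraries where they do the work, as an engineer would, in place of code of your own. Each camera call takes 0.05 s, during which the arm holds its last target. There are 200 camera calls.

## Working session

There is one attempt and no reset: what is moved stays moved. The work goes in short steps, Python scripts to look and compute and a shell command to move; the robot and the scene stay as the last step left them, time stands still between calls to the robot, and variables do not carry over. Pictures are saved under pics/ and viewed, at most 10 in all, crops included, and the job is handed in when it is done.

```bash
ls; mkdir -p pics
cat > h.py <<'E'
import numpy as np, cv2, json
from bench import *
def save(name,fn):
    im,d=grab_frame(name); cv2.imwrite('pics/'+fn,im[:,:,::-1]); np.savez('pics/'+fn+'.npz',im=im,d=d,**{k:np.array(v) for k,v in calibration(name).items()}); return im,d
def load(fn): return np.load('pics/'+fn+'.npz')
def pts(f,uv):  # pixels -> world by depth
    K,R=f['K'],cv2.Rodrigues(f['rvec'])[0]; uv=np.atleast_2d(uv).astype(int)
    z=f['d'][uv[:,1],uv[:,0]]; c=np.c_[(uv[:,0]-K[0,2])/K[0,0]*z,(uv[:,1]-K[1,2])/K[1,1]*z,z]
    return (c-f['tvec'].ravel())@R
def ray(f,uv,h):
    K,R=f['K'],cv2.Rodrigues(f['rvec'])[0]; o=-R.T@f['tvec'].ravel()
    uv=np.atleast_2d(uv); c=np.c_[(uv[:,0]-K[0,2])/K[0,0],(uv[:,1]-K[1,2])/K[1,1],np.ones(len(uv))]@R
    return o+c*((h-o[2])/c[:,2])[:,None]
E
python3 - <<'E'
from h import *
o=get_obs(); print({k:np.round(v,3) for k,v in o.items()}, grip_point_offset)
for n in('scene','top','wrist'):
    save(n,n+'0.png'); f=load(n+'0.png'); R=cv2.Rodrigues(f['rvec'])[0]; print(n,-R.T@f['tvec'].ravel(), R[2])
E
```

```text
pics
{'clock': np.float64(0.0), 'joints': array([ 1.228,  0.478,  0.022,  1.556, -0.012,  1.109, -0.083]), 'qvel': array([ 0.   ,  0.   ,  0.002, -0.002,  0.002, -0.002,  0.003]), 'tau': array([ 0.0000e+00, -5.9644e+01,  1.6080e+00, -2.8120e+01,  1.3000e-02,
        9.0000e-03, -0.0000e+00]), 'tcp_pos': array([ 0.157, -0.656,  0.23 ]), 'orientation': array([-3.118e+00, -3.680e-01,  1.000e-03]), 'contact_force': array([ 0.575,  0.321, -0.251]), 'moment': array([-0.02 ,  0.039,  0.017]), 'gripper_force': np.float64(0.0), 'grip_width': np.float64(0.085)} -0.0187
scene [ 0.37221315 -0.71909651  1.35070573] [ 0.12010635  0.50631737 -0.85394215]
top [0.42506781 0.06949201 1.22663306] [ 0.12081285 -0.00556019 -0.99265973]
wrist [ 0.22769323 -0.63825253  0.37495553] [-0.27809918 -0.06477023 -0.95836614]
```

View pics/scene0.png

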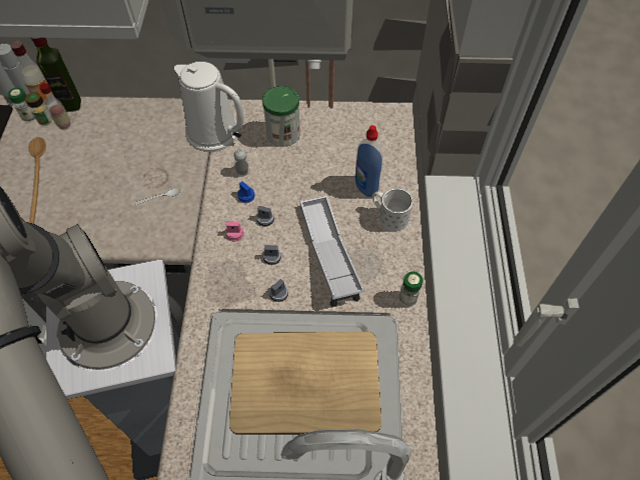

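View pics/top0.png

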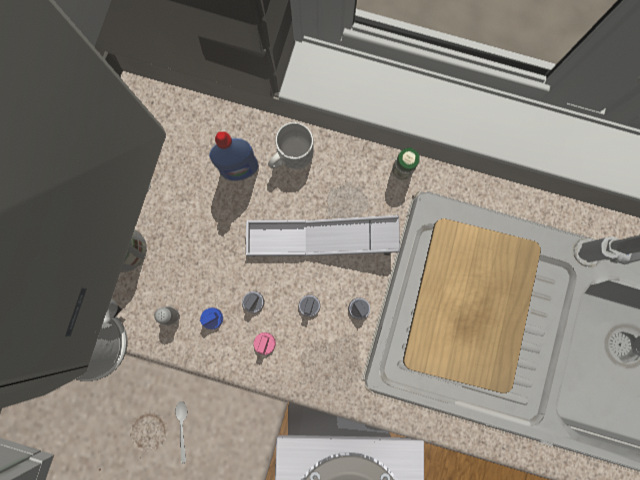

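Scene: the grey feet are at (265,215), (272,254) and (279,290), and the look-alikes are blue (246,191) and pink (233,230). In the top view the grey feet are at (253,302), (309,306) and (358,309), with blue at (211,319) and pink at (264,344). The ramp runs from the tray on the left (248,238), past the crease (305,238), to the start line (370,235). I pick the three grey ones.

Run:
```python
from h import *
f=load('top0.png'); im,d=f['im'],f['d']
v,u=np.mgrid[0:480,0:640]; P=pts(f,np.c_[u.ravel(),v.ravel()]).reshape(480,640,3)
for n,(a,b) in dict(f1=(253,302),f2=(309,306),f3=(358,309),blue=(211,319),pink=(264,344)).items():
    Q=P[b-16:b+17,a-16:a+17].reshape(-1,3)
    t=Q[(Q[:,2]>.043)&(Q[:,2]<.06)]; w=Q[(Q[:,2]>.008)&(Q[:,2]<.06)]
    c,s,ang=cv2.minAreaRect((t[:,:2]*1000).astype(np.float32)); bx=cv2.boxPoints((c,s,ang)); e=max([bx[1]-bx[0],bx[2]-bx[1]],key=np.linalg.norm)
    cc,r=cv2.minEnclosingCircle((w[:,:2]*1000).astype(np.float32))
    print(n,len(t),'top',np.round(c,1),np.round(s,1),'long ang',round(np.degrees(np.arctan2(e[1],e[0]))%180,1),'zmed',t[:,2].mean().round(4),'disc',np.round(cc,1),round(r,1))
for q in [(275,237),(305,237),(320,237),(340,236),(370,235),(390,234),(330,270),(470,300)]: print(q,np.round(P[q[1],q[0]],4))
# ramp outline edges
m=(P[...,2]>.02)&(P[...,2]<.1)&(u>240)&(u<405)&(v>205)&(v<265)
x=P[m]; c,s,a=cv2.minAreaRect((x[:,:2]*1000).astype(np.float32)); print('ramp',c,s,a)
print(np.round(cv2.boxPoints((c,s,a)),1))
cr=cv2.resize(im[200:370,180:450],None,fx=2.9,fy=2.9,interpolation=cv2.INTER_CUBIC); cv2.imwrite('pics/crop1.png',cr[:,:,::-1])
```

```text
f1 108 top [440.8 219.6] [14.3 33.7] long ang 150.3 zmed 0.0491 disc [440.7 220.2] 23.6
f2 107 top [435.2  96.1] [14.1 33.5] long ang 163.4 zmed 0.0488 disc [435.5  96.1] 23.2
f3 105 top [431.6 -14. ] [33.2 13.9] long ang 31.8 zmed 0.0489 disc [432.1 -13.5] 23.2
blue 113 top [403.2 308.9] [14.  34.6] long ang 119.2 zmed 0.0489 disc [403.  308.9] 23.7
pink 113 top [351.6 191.7] [14.  34.2] long ang 162.5 zmed 0.0486 disc [351.5 191.3] 23.5
(275, 237) [0.5846 0.1758 0.0054]
(305, 237) [0.5859 0.1086 0.0076]
(320, 237) [0.5856 0.0751 0.0152]
(340, 236) [0.5871 0.0312 0.0281]
(370, 235) [ 0.5872 -0.0325  0.0539]
(390, 234) [ 0.5888 -0.0742  0.0648]
(330, 270) [ 0.5139  0.0512 -0.0006]
(470, 300) [ 0.4533 -0.255   0.0229]
ramp (585.9718017578125, 72.26217651367188) (78.64141845703125, 332.2871398925781) 1.5355337858200073
[[542.2 237.3]
 [551.1 -94.9]
 [629.7 -92.8]
 [620.8 239.4]]
```

View pics/crop1.png

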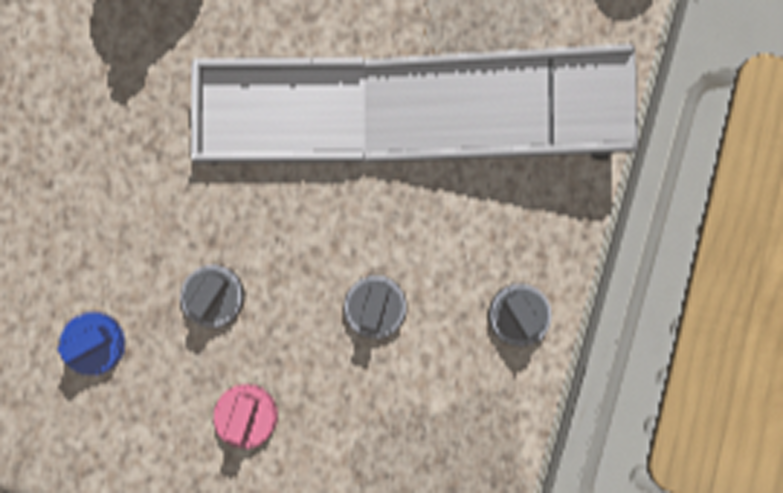

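The crop confirms three grey feet at crop (212,297), (375,308) and (519,315). The blue and pink ones are look-alikes. The start line is at crop (550,98) and the crease at (365,110).

Run:
```python
from h import *
f=load('top0.png'); v,u=np.mgrid[0:480,0:640]; P=pts(f,np.c_[u.ravel(),v.ravel()]); 
g=load('scene0.png'); G=pts(g,np.c_[u.ravel(),v.ravel()])
for A in(P,G):
    for lo in(.06,.15,.25,.3):
        T=A[(A[:,2]>lo)&(A[:,2]<.4)&(A[:,1]<-.3)&(A[:,1]>-.75)&(A[:,0]>.33)&(A[:,0]<.75)]
        if len(T): print('tap',lo,len(T),np.percentile(T,[1,50,99],axis=0).round(3).tolist())
print('board',ray(f,[(437,219),(540,240),(512,392),(405,370)],.023).round(3).tolist(), pts(f,[(470,300),(450,330),(430,300)]).round(4).tolist())
L=ray(f,[(369.7,233.8),(370,240),(370,226)],.0515); print('line',L.round(4).tolist())
# slope fit
S=P[(abs(P[:,0]-.588)<.025)&(P[:,1]<.09)&(P[:,1]>-.09)]; print('slope',np.polyfit(S[:,1],S[:,2],1), len(S)); c=np.polyfit(S[:,1],S[:,2],1); print('crease y',(0.006-c[1])/c[0])
T=P[(abs(P[:,0]-.582)<.025)&(P[:,1]<.22)&(P[:,1]>.13)]; print('tray z',np.median(T[:,2]))
for nm,A in(('t',P),('s',G)):
    T=A[(A[:,2]>.14)&(A[:,2]<1)&(A[:,0]>.2)&(A[:,0]<.62)&(A[:,1]>-.35)&(A[:,1]<.5)]
    if len(T): print(nm,len(T),T.min(0),T.max(0))
```

```text
tap 0.06 5759 [[0.377, -0.585, 0.062], [0.708, -0.501, 0.129], [0.749, -0.308, 0.291]]
tap 0.15 468 [[0.364, -0.527, 0.152], [0.556, -0.509, 0.204], [0.577, -0.457, 0.303]]
tap 0.25 109 [[0.362, -0.47, 0.277], [0.376, -0.461, 0.293], [0.393, -0.457, 0.306]]
tap 0.3 15 [[0.377, -0.461, 0.3], [0.382, -0.459, 0.302], [0.386, -0.457, 0.306]]
tap 0.06 6680 [[0.368, -0.57, 0.066], [0.693, -0.497, 0.134], [0.749, -0.312, 0.399]]
tap 0.15 2562 [[0.362, -0.538, 0.166], [0.482, -0.505, 0.377], [0.567, -0.467, 0.4]]
tap 0.25 2366 [[0.362, -0.537, 0.262], [0.465, -0.502, 0.38], [0.566, -0.467, 0.4]]
tap 0.3 2224 [[0.366, -0.536, 0.303], [0.462, -0.501, 0.381], [0.566, -0.466, 0.4]]
board [[0.631, -0.183, 0.023], [0.589, -0.411, 0.023], [0.259, -0.343, 0.023], [0.301, -0.114, 0.023]] [[0.4533, -0.255, 0.0229], [0.3878, -0.2108, 0.0234], [0.4514, -0.1674, 0.0241]]
line [[0.5901, -0.032, 0.0515], [0.5767, -0.0328, 0.0515], [0.6071, -0.0325, 0.0515]]
slope [-0.32522826  0.04013843] 1906
crease y 0.10496759882506759
tray z 0.005330958341445426
t 38570 [0.20325205 0.30674081 0.14127114] [0.61999395 0.48368944 0.84401907]
s 10389 [0.20000615 0.30100306 0.14000602] [0.619906   0.49999693 0.5960993 ]
```

```bash
python3 -m pendant '{"translation":[[-0.5,2.4,0],[-1,4.9,0],[-1.5,7.4,0],[0.9,8.7,0],[3.2,9.8,0],[5.2,11.3,0],[7.2,12.8,0],[8.8,14.8,0],[10.2,16.7,0],[11.2,19,0],[12.1,21.3,0],[12.1,21.3,0]],"delta_rot":[[0,0,0],[0,0,0],[0,0,0],[0,0,0],[0,0,0],[0,0,0.5],[0,0,1],[0,0,2],[0,0,3],[0,0,3.7],[0,0,3.7],[0,0,3.7]]}' 1 40
cat > st.py <<'E'
from h import *
from scipy.spatial.transform import Rotation as Ro
import sys
o=get_obs(); R=Ro.from_rotvec(o['orientation']).as_matrix()
print('t',round(float(o['clock']),2),'tcp',np.round(o['tcp_pos'],4),'yang',round(float(np.degrees(np.arctan2(R[1,1],R[0,1]))),1),'z',R[:,2].round(3),'F',np.round(o['contact_force'],1),'j',np.round(o['joints'],2),'w',o['grip_width'].round(4),o['gripper_force'].round(1))
if len(sys.argv)>3: print('delta units',(( np.array(list(map(float,sys.argv[1:4])))-o['tcp_pos'])/.025).round(2))
E
python3 st.py .4318 -.0138 .020
```

```text
clock: 1.65
tcp_pos: [0.461, -0.1189, 0.2315]
orientation: [-3.015, -0.877, -0.002]
contact_force: [-0.5, -0.7, 0.5]
grip_width: 0.0854
gripper_force: 0.0Traceback (most recent call last):
  File "st.py", line 5, in <module>
    print('t',round(float(o['clock']),2),'tcp',np.round(o['tcp_pos'],4),'yang',round(float(np.degrees(np.arctan2(R[1,1],R[0,1]))),1),'z',R[:,2].round(3),'F',np.round(o['contact_force'],1),'j',np.round(o['joints'],2),'w',o['grip_width'].round(4),o['gripper_force'].round(1))
                                                                                                                                                                                                                            ^^^^^^^^^^^^^^^^^^^^^
AttributeError: 'float' object has no attribute 'round'
```

```bash
sed -i "s/,'w',.*$/,'w',round(float(o['grip_width']),4),round(float(o['gripper_force']),1))/" st.py
python3 -m pendant '{"translation":[[-0.5,2,0],[-1.1,4.2,-1],[-1.1,4.2,-3],[-1.1,4.2,-5],[-1.1,4.2,-7],[-1.1,4.2,-8],[-1.1,4.2,-8.4],[-1.1,4.2,-8.4]],"delta_rot":[[0,0,0],[0,0,0],[0,0,0],[0,0,0],[0,0,0],[0,0,0],[0,0,0],[0,0,0]]}' 1 40; python3 st.py .4318 -.0138 .020
```

```text
clock: 2.65
tcp_pos: [0.432, -0.0194, 0.0213]
orientation: [3.02, 0.864, -0.001]
contact_force: [0.6, -0.4, 0.0]
grip_width: 0.0852
gripper_force: 0.0
t 2.65 tcp [ 0.432  -0.0194  0.0213] yang -58.1 z [-0.001 -0.    -1.   ] F [ 0.6 -0.4  0. ] j [ 0.24  0.47 -0.4   2.25  0.38  0.49 -1.47] w 0.0852 0.0
delta units [-0.01  0.22 -0.05]
```

```bash
python3 -m pendant '{"translation":[[0,0.22,0],[0,0.22,0]],"delta_rot":[[0,0,0],[0,0,0]]}' 1 40
python3 -m pendant '{"translation":[[0,0,0],[0,0,0],[0,0,0],[0,0,0],[0,0,0],[0,0,0]],"delta_rot":[[0,0,0],[0,0,0],[0,0,0],[0,0,0],[0,0,0],[0,0,0]]}' 0 40; python3 st.py .4318 -.0138 .020
```

```text
clock: 2.9
tcp_pos: [0.4329, -0.013, 0.0223]
orientation: [3.019, 0.865, 0.003]
contact_force: [0.0, 0.1, 0.3]
grip_width: 0.0853
gripper_force: 0.0
clock: 3.65
tcp_pos: [0.4322, -0.0135, 0.0214]
orientation: [3.02, 0.865, 0.0]
contact_force: [0.8, 1.2, 2.8]
grip_width: 0.0134
gripper_force: 39.6
t 3.65 tcp [ 0.4322 -0.0135  0.0214] yang -58.0 z [ 0. -0. -1.] F [0.8 1.2 2.8] j [ 0.22  0.47 -0.4   2.25  0.38  0.49 -1.49] w 0.0134 39.6
delta units [-0.02 -0.01 -0.06]
```

```bash
cat > plan.py <<'E'
# plan.py h : deltas from present pose to foot on start line (tool y across the ramp), h = TCP above sole
from h import *
from scipy.spatial.transform import Rotation as Ro
import sys
h=float(sys.argv[1]); o=get_obs(); R=Ro.from_rotvec(o['orientation'])
a=np.arctan(.325); u=np.array([.027,-1,0]); u/=np.linalg.norm(u); n=np.cos(a)*np.array([0,0,1])-np.sin(a)*u
L=np.array([.589,-.033,.0515])
Z=-n; best=None
for s in(1,-1):
    Y=s*np.cross(Z,u); Y/=np.linalg.norm(Y); X=np.cross(Y,Z)
    d=(Ro.from_matrix(np.c_[X,Y,Z])*R.inv())
    if best is None or d.magnitude()<best.magnitude(): best=d
print('rot units',(np.degrees(best.as_rotvec())/5).round(2),'half',np.degrees((best**.5).as_rotvec()/5).round(2))
for e in(.07,.035,.003,0): print('clear',e,'trans units',((L+(h+e)*n-o['tcp_pos'])/.025).round(2))
print('n in units/mm',(n/25).round(4), 'wrist F',np.round(o['contact_force'],2))
E
python3 plan.py .0214
```

```text
rot units [-3.32  1.79 11.82] half [-1.66  0.89  5.91]
clear 0.07 trans units [6.24 0.35 4.68]
clear 0.035 trans units [ 6.25 -0.08  3.35]
clear 0.003 trans units [ 6.26 -0.48  2.13]
clear 0 trans units [ 6.27 -0.51  2.02]
n in units/mm [-0.0003  0.0124  0.038 ] wrist F [0.75 1.19 2.82]
```

```bash
python3 -m pendant '{"translation":[[0,0,2],[0,0,4],[1,0.1,5],[2.5,0.2,5],[4,0.3,5],[5.5,0.3,5],[6.25,0.35,4.7],[6.25,0.1,4],[6.25,-0.1,3.35],[6.25,-0.1,3.35]],"delta_rot":[[0,0,0],[0,0,0],[-0.55,0.3,2],[-1.1,0.6,3.95],[-1.66,0.9,5.9],[-2.2,1.2,7.9],[-2.8,1.5,9.85],[-3.32,1.79,11.82],[-3.32,1.79,11.82],[-3.32,1.79,11.82]]}' 0 40; python3 st.py; python3 plan.py .0214
python3 - <<'E'
from h import *
save('scene','s1.png')
im=load('s1.png')['im'][170:320,230:430]; cv2.imwrite('pics/s1c.png',cv2.resize(im,None,fx=4,fy=4)[:,:,::-1])
E
```

```text
clock: 4.9
tcp_pos: [0.5867, -0.0175, 0.1032]
orientation: [2.028, 2.075, -0.326]
contact_force: [-0.1, -0.4, -3.2]
grip_width: 0.0137
gripper_force: 40.2
t 4.9 tcp [ 0.5867 -0.0175  0.1032] yang 1.3 z [ 0.003 -0.31  -0.951] F [-0.1 -0.4 -3.2] j [ 0.17  0.58 -0.56  1.85  0.71  1.03 -0.75] w 0.0137 40.2
rot units [ 0.01 -0.04  0.05] half [ 0.   -0.02  0.03]
clear 0.07 trans units [0.06 0.51 1.41]
clear 0.035 trans units [0.07 0.08 0.08]
clear 0.003 trans units [ 0.08 -0.32 -1.14]
clear 0 trans units [ 0.09 -0.36 -1.26]
n in units/mm [-0.0003  0.0124  0.038 ] wrist F [-0.13 -0.4  -3.2 ]
```

View pics/s1c.png

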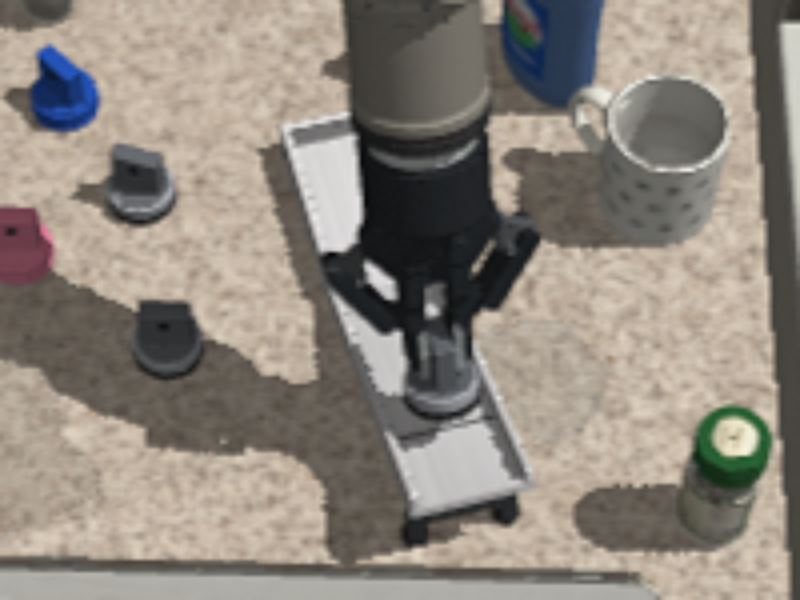

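The crop shows the foot held at crop (442,380), centred over the chute and just above the start line at (440,428). I'll lower it now.

```bash
python3 -m pendant '{"translation":[[0.08,-0.15,-0.55],[0.08,-0.3,-1.05],[0.08,-0.33,-1.17],[0.08,-0.33,-1.17]],"delta_rot":[[0,0,0],[0,0,0],[0,0,0],[0,0,0]]}' 0 40; python3 plan.py .0214
```

```text
clock: 5.45
tcp_pos: [0.5901, -0.0243, 0.0755]
orientation: [2.022, 2.078, -0.322]
contact_force: [-0.1, 0.2, -1.5]
grip_width: 0.0135
gripper_force: 40.2
rot units [ 0.   -0.01  0.  ] half [ 0.   -0.01  0.  ]
clear 0.07 trans units [-0.07  0.78  2.52]
clear 0.035 trans units [-0.06  0.35  1.19]
clear 0.003 trans units [-0.05 -0.05 -0.03]
clear 0 trans units [-0.05 -0.08 -0.15]
n in units/mm [-0.0003  0.0124  0.038 ] wrist F [-0.06  0.21 -1.53]
```

```bash
python3 -m pendant '{"translation":[[0,-0.02,-0.05],[-0.03,-0.03,-0.08],[-0.03,-0.03,-0.08]],"delta_rot":[[0,0,0],[0,0,0],[0,0,0]]}' 0 40; python3 -m pendant '{"translation":[[0,-0.01,-0.04],[0,-0.01,-0.04]],"delta_rot":[[0,0,0],[0,0,0]]}' 0 40;  python3 plan.py .0214
```

```text
clock: 5.82
tcp_pos: [0.5895, -0.025, 0.0739]
orientation: [2.022, 2.078, -0.321]
contact_force: [0.4, 0.4, -3.0]
grip_width: 0.0134
gripper_force: 40.2
clock: 6.08
tcp_pos: [0.5895, -0.0253, 0.0728]
orientation: [2.022, 2.078, -0.321]
contact_force: [0.4, -0.5, -2.5]
grip_width: 0.0134
gripper_force: 40.2
rot units [ 0.   -0.01 -0.  ] half [ 0. -0. -0.]
clear 0.07 trans units [-0.05  0.82  2.63]
clear 0.035 trans units [-0.04  0.39  1.29]
clear 0.003 trans units [-0.03 -0.01  0.08]
clear 0 trans units [-0.03 -0.04 -0.04]
n in units/mm [-0.0003  0.0124  0.038 ] wrist F [ 0.36 -0.47 -2.48]
```

```bash
for i in 1 2; do python3 -m pendant '{"translation":[[0,-0.01,-0.04],[0,-0.01,-0.04]],"delta_rot":[[0,0,0],[0,0,0]]}' 0 40 | grep -E "tcp|contact"; done
```

```text
tcp_pos: [0.5895, -0.0255, 0.0717]
contact_force: [-0.2, 0.2, -2.1]
tcp_pos: [0.5903, -0.0251, 0.0716]
contact_force: [-0.2, 1.8, 4.3]
```

```bash
python3 -m pendant '{"translation":[[0,0,0],[0,0,0],[0,0,0],[0,0,0],[0,0,0],[0,0,0],[0,0,0],[0,0,0],[0,0,0],[0,0,0]],"delta_rot":[[0,0,0],[0,0,0],[0,0,0],[0,0,0],[0,0,0],[0,0,0],[0,0,0],[0,0,0],[0,0,0],[0,0,0]]}' 0.7 40
python3 - <<'E'
from h import *
save('scene','s2.png')
im=load('s2.png')['im'][170:320,230:430]; cv2.imwrite('pics/s2c.png',cv2.resize(im,None,fx=4,fy=4)[:,:,::-1])
E
```

```text
clock: 7.82
tcp_pos: [0.5895, -0.0258, 0.0708]
orientation: [2.022, 2.078, -0.321]
contact_force: [0.1, 0.2, 0.3]
grip_width: 0.0598
gripper_force: 0.0
```

View pics/s2c.png

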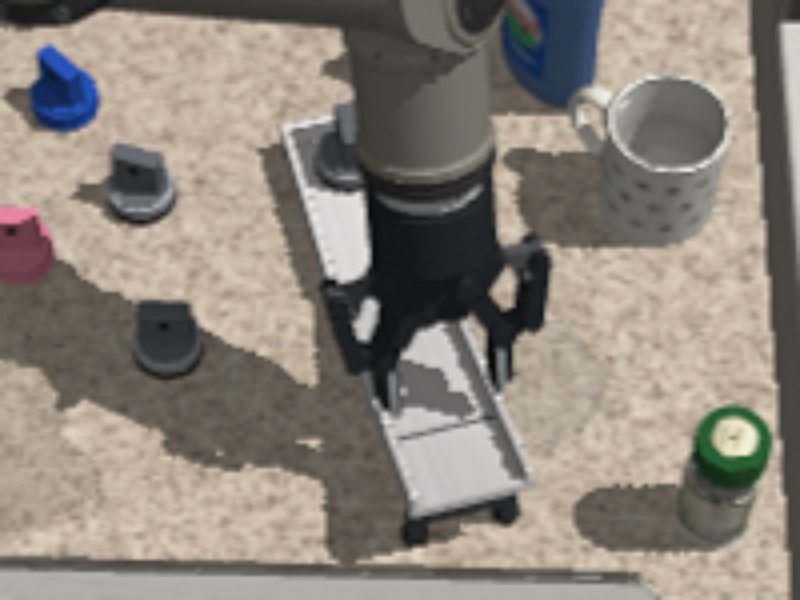

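Foot 1 slid: it lies in the tray's far end at crop (345,150). Next is the middle foot.

```bash
cat > pg.py <<'E'
# pg.py x y z yang : deltas to a straight-down pose
from h import *
from scipy.spatial.transform import Rotation as Ro
import sys
t=np.array(list(map(float,sys.argv[1:4]))); o=get_obs(); R=Ro.from_rotvec(o['orientation']); best=None
for k in(0,180):
    a=np.radians(float(sys.argv[4])+k); Y=np.array([np.cos(a),np.sin(a),0]); Z=np.array([0,0,-1.]); d=Ro.from_matrix(np.c_[np.cross(Y,Z),Y,Z])*R.inv()
    if best is None or d.magnitude()<best.magnitude(): best=d
r=np.degrees(best.as_rotvec())/5
print('t',round(float(o['clock']),2),'trans',((t-o['tcp_pos'])/.025).round(2),'rot',r.round(2),'mag',np.linalg.norm(r).round(2),'F',np.round(o['contact_force'],1))
E
python3 pg.py .4353 .0961 .0215 73.4
```

```text
t 7.88 trans [-6.17  4.87 -1.97] rot [ 3.06  2.34 14.24] mag 14.75 F [ 0.2 -0.2  0.1]
```

```bash
python3 -m pendant '{"translation":[[0,0.6,1.8],[0,1,3.5],[-1.5,2,4],[-3,3,4],[-4.5,4,4],[-5.5,4.6,4],[-6.17,4.87,3.5],[-6.17,4.87,2.5],[-6.17,4.87,1],[-6.17,4.87,0.5],[-6.17,4.87,0.5]],"delta_rot":[[0,0,0],[0,0,0],[0.44,0.34,2.03],[0.87,0.67,4.07],[1.31,1,6.1],[1.75,1.34,8.14],[2.2,1.67,10.2],[2.6,2,12.2],[3.06,2.34,14.24],[3.06,2.34,14.24],[3.06,2.34,14.24]]}' 1 40;python3 pg.py .4353 .0961 .0215 73.4
```

```text
clock: 9.25
tcp_pos: [0.4349, 0.0963, 0.0832]
orientation: [-0.458, -3.107, 0.001]
contact_force: [0.4, 0.6, 0.2]
grip_width: 0.0853
gripper_force: 0.0
t 9.25 trans [ 0.02 -0.01 -2.47] rot [ 0.   -0.01  0.03] mag 0.04 F [0.4 0.6 0.2]
```

```bash
python3 -m pendant '{"translation":[[0,0,-1.2],[0,0,-2.2],[0.02,0,-2.47],[0.02,0,-2.47]],"delta_rot":[[0,0,0],[0,0,0],[0,0,0],[0,0,0]]}' 1 40 >/dev/null
python3 -m pendant '{"translation":[[0,0,0],[0,0,0],[0,0,0],[0,0,0],[0,0,0],[0,0,0]],"delta_rot":[[0,0,0],[0,0,0],[0,0,0],[0,0,0],[0,0,0],[0,0,0]]}' 0 40; python3 plan.py .0214
```

```text
clock: 10.5
tcp_pos: [0.4359, 0.0958, 0.0217]
orientation: [0.454, 3.109, -0.001]
contact_force: [-0.6, -1.4, 5.7]
grip_width: 0.013
gripper_force: 43.7
rot units [ -3.05  -2.34 -14.24] half [-1.52 -1.17 -7.12]
clear 0.07 trans units [ 6.09 -4.02  4.67]
clear 0.035 trans units [ 6.11 -4.46  3.34]
clear 0.003 trans units [ 6.12 -4.85  2.12]
clear 0 trans units [ 6.12 -4.89  2.01]
n in units/mm [-0.0003  0.0124  0.038 ] wrist F [-0.61 -1.35  5.72]
```

```bash
python3 -m pendant '{"translation":[[0,0,2],[0,-0.2,4],[1,-1,5.5],[2,-2,5.5],[3.2,-3,5.5],[4.5,-4,5.5],[5.5,-4.2,5.3],[6.1,-4.2,4.7],[6.1,-4.3,4],[6.1,-4.46,3.34],[6.1,-4.46,3.34],[6.1,-4.46,3.34]],"delta_rot":[[0,0,0],[0,0,0],[-0.44,-0.34,-2.03],[-0.87,-0.67,-4.07],[-1.31,-1,-6.1],[-1.75,-1.34,-8.14],[-2.2,-1.67,-10.2],[-2.6,-2,-12.2],[-3.05,-2.34,-14.24],[-3.05,-2.34,-14.24],[-3.05,-2.34,-14.24],[-3.05,-2.34,-14.24]]}' 0 40; python3 plan.py .0217
```

```text
clock: 12.0
tcp_pos: [0.5882, -0.0161, 0.1054]
orientation: [2.021, 2.079, -0.32]
contact_force: [-0.1, 0.4, -3.3]
grip_width: 0.0135
gripper_force: 42.6
rot units [-0.01 -0.   -0.02] half [-0.   -0.   -0.01]
clear 0.07 trans units [0.   0.46 1.33]
clear 0.035 trans units [0.01 0.02 0.  ]
clear 0.003 trans units [ 0.02 -0.37 -1.22]
clear 0 trans units [ 0.02 -0.41 -1.33]
n in units/mm [-0.0003  0.0124  0.038 ] wrist F [-0.12  0.43 -3.29]
```

```bash
python3 -m pendant '{"translation":[[0.02,-0.2,-0.6],[0.02,-0.35,-1.15],[0.02,-0.4,-1.28],[0.02,-0.4,-1.28]],"delta_rot":[[0,0,0],[0,0,0],[0,0,0],[0,0,0]]}' 0 40| grep -E "tcp|contact"; for i in 1 2; do python3 -m pendant '{"translation":[[0,-0.01,-0.04],[0,-0.01,-0.04]],"delta_rot":[[0,0,0],[0,0,0]]}' 0 40 | grep -E "tcp|contact"; done; python3 plan.py .0217 | grep r 0
```

```text
tcp_pos: [0.5885, -0.0256, 0.0727]
contact_force: [-0.4, 0.1, -2.7]
tcp_pos: [0.589, -0.0256, 0.0721]
contact_force: [0.6, -0.1, -1.2]
tcp_pos: [0.589, -0.0256, 0.072]
contact_force: [-3.8, 1.2, 6.2]grep: 0: No such file or directory
Exception ignored on flushing sys.stdout:
BrokenPipeError: [Errno 32] Broken pipe
```

Contact. Let go.

```bash
python3 -m pendant '{"translation":[[0,0,0],[0,0,0],[0,0,0],[0,0,0],[0,0,0],[0,0,0],[0,0,0],[0,0,0],[0,0,0],[0,0,0]],"delta_rot":[[0,0,0],[0,0,0],[0,0,0],[0,0,0],[0,0,0],[0,0,0],[0,0,0],[0,0,0],[0,0,0],[0,0,0]]}' 0.7 40
python3 - <<'E'
from h import *
save('scene','s3.png')
im=load('s3.png')['im'][170:320,230:430]; cv2.imwrite('pics/s3c.png',cv2.resize(im,None,fx=4,fy=4)[:,:,::-1])
E
```

```text
clock: 14.25
tcp_pos: [0.5888, -0.026, 0.071]
orientation: [2.022, 2.078, -0.32]
contact_force: [-0.2, 0.1, -0.2]
grip_width: 0.0599
gripper_force: 0.0
```

View pics/s3c.png

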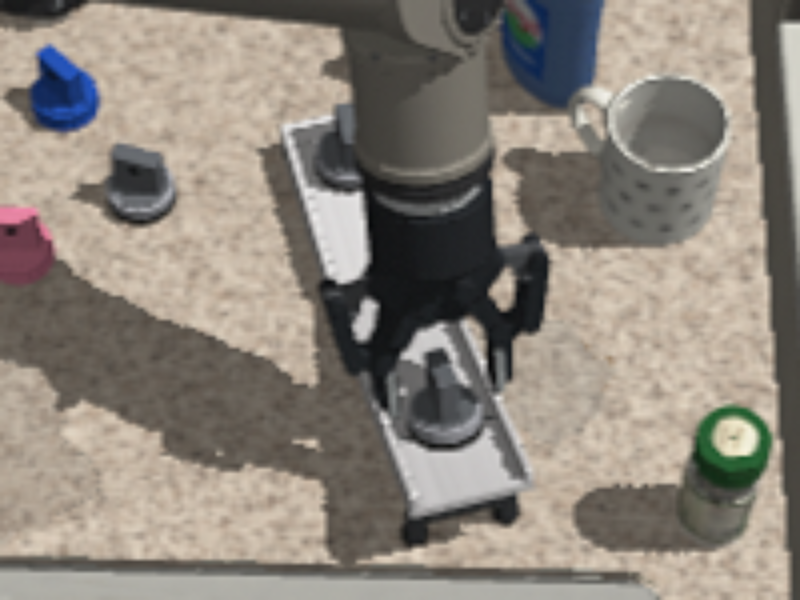

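It stays put, at crop (445,405), so this is the foot that grips. Regrip it and take it to the board.

```bash
python3 -m pendant '{"translation":[[0,0,0],[0,0,0],[0,0,0],[0,0,0],[0,0,0],[0,0,0]],"delta_rot":[[0,0,0],[0,0,0],[0,0,0],[0,0,0],[0,0,0],[0,0,0]]}' 0 40; python3 pg.py .445 -.235 .0447 1.5
```

```text
clock: 15.05
tcp_pos: [0.589, -0.0258, 0.0711]
orientation: [2.022, 2.078, -0.319]
contact_force: [0.9, 0.9, -1.0]
grip_width: 0.0134
gripper_force: 39.9
t 15.05 trans [-5.76 -8.37 -1.06] rot [ 3.59  0.1  -0.02] mag 3.59 F [ 0.9  0.9 -1. ]
```

```bash
python3 -m pendant '{"translation":[[0,0.4,1.5],[-0.5,0,3],[-1.5,-1.5,3.5],[-2.6,-3.2,3.5],[-3.7,-5,3.5],[-4.8,-6.8,3],[-5.76,-8.37,2],[-5.76,-8.37,0.5],[-5.76,-8.37,-0.7],[-5.76,-8.37,-0.9],[-5.76,-8.37,-0.9]],"delta_rot":[[0,0,0],[0,0,0],[1,0,0],[2,0.05,0],[3,0.1,0],[3.59,0.1,0],[3.59,0.1,0],[3.59,0.1,0],[3.59,0.1,0],[3.59,0.1,0],[3.59,0.1,0]]}' 0 40; python3 pg.py .445 -.235 .0447 1.5
```

```text
clock: 16.42
tcp_pos: [0.4444, -0.2349, 0.0487]
orientation: [-2.19, -2.252, 0.002]
contact_force: [1.1, -0.2, -3.1]
grip_width: 0.0132
gripper_force: 39.7
t 16.43 trans [ 0.02 -0.   -0.16] rot [ 0.   -0.01 -0.02] mag 0.02 F [ 1.1 -0.2 -3.1]
```

```bash
python3 -m pendant '{"translation":[[0,0,-0.1],[0,0,-0.14],[0,0,-0.14]],"delta_rot":[[0,0,0],[0,0,0],[0,0,0]]}' 0 40| grep -E "tcp|contact"; for i in 1 2; do python3 -m pendant '{"translation":[[0,0,-0.04],[0,0,-0.04]],"delta_rot":[[0,0,0],[0,0,0]]}' 0 40 | grep -E "tcp|contact"; done
```

```text
tcp_pos: [0.4457, -0.2355, 0.0469]
contact_force: [-3.4, 1.6, 11.8]
tcp_pos: [0.4458, -0.2355, 0.0468]
contact_force: [-7.6, 3.1, 24.2]
tcp_pos: [0.4458, -0.2355, 0.0468]
contact_force: [-11.1, 3.7, 36.6]
```

```bash
python3 -m pendant '{"translation":[[0,0,0.12],[0,0,0.14]],"delta_rot":[[0,0,0],[0,0,0]]}' 0 40| grep -E "tcp|contact"; python3 -m pendant '{"translation":[[0,0,0],[0,0,0],[0,0,0],[0,0,0],[0,0,0.5],[0,0,1.5],[0,0,3],[0,0,4.5],[0,0,6],[0,0,6]],"delta_rot":[[0,0,0],[0,0,0],[0,0,0],[0,0,0],[0,0,0],[0,0,0],[0,0,0],[0,0,0],[0,0,0],[0,0,0]]}' 1 40; python3 pg.py .441 .2198 .0215 60.3
```

```text
tcp_pos: [0.4453, -0.2355, 0.0471]
contact_force: [-0.0, -0.3, -2.9]
clock: 18.8
tcp_pos: [0.4468, -0.2358, 0.2002]
orientation: [2.186, 2.247, 0.002]
contact_force: [0.3, -0.6, -0.2]
grip_width: 0.0856
gripper_force: 0.0
t 18.8 trans [-0.23 18.22 -7.15] rot [1.000e-02 8.000e-02 1.175e+01] mag 11.75 F [ 0.3 -0.6 -0.2]
```

```bash
python3 -m pendant '{"translation":[[0,2.2,0],[0,4.5,0],[0,6.8,0],[0,9.1,0],[0,11.4,0],[0,13.7,0],[0,16,0],[-0.23,18.22,-1],[-0.23,18.22,-3],[-0.23,18.22,-4.6],[-0.23,18.22,-4.6],[-0.23,18.22,-4.6]],"delta_rot":[[0,0,1.5],[0,0,3],[0,0,4.5],[0,0,6],[0,0,7.5],[0,0,9],[0,0,10.5],[0,0.1,11.75],[0,0.1,11.75],[0,0.1,11.75],[0,0.1,11.75],[0,0.1,11.75]]}' 1 40; python3 pg.py .441 .2198 .0215 60.3
```

```text
clock: 20.3
tcp_pos: [0.4394, 0.2207, 0.0827]
orientation: [-0.803, -3.032, 0.008]
contact_force: [0.7, 0.2, 0.3]
grip_width: 0.0857
gripper_force: 0.0
t 20.3 trans [ 0.06 -0.04 -2.45] rot [ 0.04 -0.07 -0.  ] mag 0.08 F [0.7 0.2 0.3]
```

```bash
python3 -m pendant '{"translation":[[0,0,-1.2],[0.05,-0.02,-2.2],[0.05,-0.03,-2.45],[0.05,-0.03,-2.45]],"delta_rot":[[0,0,0],[0,0,0],[0,-0.05,0],[0,-0.05,0]]}' 1 40 >/dev/null
python3 -m pendant '{"translation":[[0,0,0],[0,0,0],[0,0,0],[0,0,0],[0,0,0],[0,0,0]],"delta_rot":[[0,0,0],[0,0,0],[0,0,0],[0,0,0],[0,0,0],[0,0,0]]}' 0 40; python3 plan.py .0217
```

```text
clock: 21.55
tcp_pos: [0.4405, 0.2197, 0.0206]
orientation: [-0.805, -3.036, 0.007]
contact_force: [-0.9, -0.5, 4.8]
grip_width: 0.0136
gripper_force: 39.9
rot units [ -3.19  -1.98 -11.65] half [-1.6  -0.99 -5.82]
clear 0.07 trans units [ 5.91 -8.97  4.73]
clear 0.035 trans units [ 5.92 -9.41  3.39]
clear 0.003 trans units [ 5.93 -9.8   2.18]
clear 0 trans units [ 5.93 -9.84  2.06]
n in units/mm [-0.0003  0.0124  0.038 ] wrist F [-0.87 -0.48  4.84]
```

```bash
python3 -m pendant '{"translation":[[0,0,2],[0,-0.5,4],[0.3,-2.5,5.5],[1,-4.7,5.5],[2,-6.8,5.5],[3.2,-8.4,5.5],[4.7,-9,5.3],[5.9,-9.2,4.7],[5.9,-9.3,4],[5.92,-9.41,3.4],[5.92,-9.41,3.4],[5.92,-9.41,3.4]],"delta_rot":[[0,0,0],[0,0,0],[-0.53,-0.33,-1.94],[-1.06,-0.66,-3.9],[-1.6,-1,-5.82],[-2.13,-1.32,-7.77],[-2.66,-1.65,-9.7],[-3.19,-1.98,-11.65],[-3.19,-1.98,-11.65],[-3.19,-1.98,-11.65],[-3.19,-1.98,-11.65],[-3.19,-1.98,-11.65]]}' 0 40; python3 plan.py .0212
```

```text
clock: 23.05
tcp_pos: [0.588, -0.0158, 0.1058]
orientation: [2.023, 2.078, -0.32]
contact_force: [-0.2, 0.5, -3.4]
grip_width: 0.0135
gripper_force: 40.3
rot units [-0.01  0.    0.  ] half [-0.  0.  0.]
clear 0.07 trans units [0.01 0.44 1.3 ]
clear 0.035 trans units [ 0.02  0.01 -0.03]
clear 0.003 trans units [ 0.03 -0.39 -1.25]
clear 0 trans units [ 0.03 -0.42 -1.36]
n in units/mm [-0.0003  0.0124  0.038 ] wrist F [-0.2  0.5 -3.4]
```

```bash
python3 -m pendant '{"translation":[[0.02,-0.2,-0.6],[0.02,-0.35,-1.15],[0.02,-0.41,-1.3],[0.02,-0.41,-1.3]],"delta_rot":[[0,0,0],[0,0,0],[0,0,0],[0,0,0]]}' 0 40| grep -E "tcp|contact"; for i in 1 2; do python3 -m pendant '{"translation":[[0,-0.01,-0.04],[0,-0.01,-0.04]],"delta_rot":[[0,0,0],[0,0,0]]}' 0 40 | grep -E "tcp|contact"; done
```

```text
tcp_pos: [0.5886, -0.0261, 0.0724]
contact_force: [0.1, 0.4, -2.5]
tcp_pos: [0.5889, -0.0261, 0.072]
contact_force: [-0.2, -1.0, -2.9]
tcp_pos: [0.5891, -0.0262, 0.0711]
contact_force: [-0.1, 0.6, -2.4]
```

```bash
python3 -m pendant '{"translation":[[0,-0.01,-0.03],[0,-0.01,-0.03]],"delta_rot":[[0,0,0],[0,0,0]]}' 0 40 | grep -E "tcp|contact"; python3 -m pendant '{"translation":[[0,0,0],[0,0,0],[0,0,0],[0,0,0],[0,0,0],[0,0,0],[0,0,0],[0,0,0],[0,0,0],[0,0,0]],"delta_rot":[[0,0,0],[0,0,0],[0,0,0],[0,0,0],[0,0,0],[0,0,0],[0,0,0],[0,0,0],[0,0,0],[0,0,0]]}' 0.7 40
python3 - <<'E'
from h import *
save('scene','s4.png')
im=load('s4.png')['im'][170:440,220:430]; cv2.imwrite('pics/s4c.png',cv2.resize(im,None,fx=2.2,fy=2.2)[:,:,::-1])
E
```

```text
tcp_pos: [0.5895, -0.0261, 0.0709]
contact_force: [-1.6, 3.0, 5.7]
clock: 25.55
tcp_pos: [0.5888, -0.0268, 0.0701]
orientation: [2.023, 2.078, -0.32]
contact_force: [0.5, -0.8, 0.1]
grip_width: 0.0597
gripper_force: 0.0
```

View pics/s4c.png

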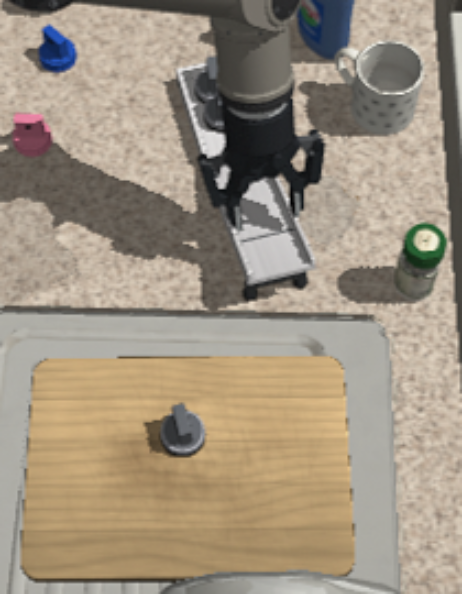

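Foot 3 slid: the tray holds two feet at crop (208,85) and (218,112), and the gripping foot stands upright on the board at crop (182,433). I'll lift clear and check the positions.

```bash
python3 -m pendant '{"translation":[[0,0.4,1.5],[0,0.5,3.5],[-1.5,-0.5,5],[-3.5,-2,6],[-5,-3.5,6],[-5,-3.5,6],[-5,-3.5,6],[-5,-3.5,6]],"delta_rot":[[0,0,0],[0,0,0],[0,0,0],[0,0,0],[0,0,0],[0,0,0],[0,0,0],[0,0,0]]}' 1 40
python3 - <<'E'
from h import *
save('top','t5.png'); f=load('t5.png'); v,u=np.mgrid[0:480,0:640]; P=pts(f,np.c_[u.ravel(),v.ravel()])
m=(P[:,0]>.555)&(P[:,0]<.615)&(P[:,1]>.07)&(P[:,1]<.235)&(P[:,2]>.034)
mm=m.reshape(480,640).astype(np.uint8); n,l,s,c=cv2.connectedComponentsWithStats(mm)
for i in range(1,n):
    if s[i,4]>15: Q=P[(l==i).ravel()]; print(s[i,4],Q.mean(0).round(4),Q[:,2].max().round(4),'ramp x',(.105-Q[:,1].mean()).round(4))
m=(abs(P[:,0]-.445)<.03)&(abs(P[:,1]+.235)<.03)&(P[:,2]>.06); print('board foot',m.sum(),P[m].mean(0) if m.any() else None)
E
```

```text
clock: 26.6
tcp_pos: [0.4648, -0.1131, 0.22]
orientation: [2.022, 2.079, -0.318]
contact_force: [-0.2, 0.7, -0.0]
grip_width: 0.0849
gripper_force: 0.0
123 [0.5828 0.2085 0.0529] 0.0622 ramp x -0.1035
120 [0.5846 0.1673 0.0533] 0.0615 ramp x -0.0623
board foot 108 [ 0.44705376 -0.23020084  0.07437587]
```

Run:
```python
from h import *
f=load('t5.png'); im=f['im'][205:265,235:415]; cv2.imwrite('pics/t5c.png',cv2.resize(im,None,fx=4.4,fy=4.4,interpolation=cv2.INTER_CUBIC)[:,:,::-1])
v,u=np.mgrid[0:480,0:640]; P=pts(f,np.c_[u.ravel(),v.ravel()]); 
m=(abs(P[:,0]-.584)<.006)&(P[:,1]>.11)&(P[:,1]<.25); Q=P[m]; Q=Q[np.argsort(Q[:,1])]
for a in np.arange(.11,.25,.004):
    q=Q[(Q[:,1]>=a)&(Q[:,1]<a+.004)]; print(round(a,3),len(q), (np.percentile(q[:,2],[10,50,90])*1000).round(1) if len(q) else '')
print(get_obs()['qvel'].round(3))
```

```text
0.11 10 [0.8 2.9 5.2]
0.114 10 [1.6 4.6 7.5]
0.118 6 [5.2 8.5 8.8]
0.122 9 [0.1 3.3 5.8]
0.126 11 [1.5 4.4 6.3]
0.13 10 [4.5 6.8 8.2]
0.134 10 [4.1 5.7 7.6]
0.138 6 [2.4 4.2 6.6]
0.142 15 [ 3.4  7.3 19.7]
0.146 10 [16.3 22.1 23.8]
0.15 17 [22.6 48.6 55.2]
0.154 12 [53.4 56.  59. ]
0.158 13 [52.  54.8 56.3]
0.162 14 [31.  54.4 56.8]
0.166 13 [38.4 55.1 57.6]
0.17 14 [25.9 52.6 57.9]
0.174 11 [22.  53.4 55.9]
0.178 12 [22.3 52.1 56.1]
0.182 12 [22.  53.  57.2]
0.186 8 [16.  23.1 26.2]
0.19 15 [19.7 36.7 53.6]
0.194 10 [51.8 55.1 58.1]
0.198 8 [54.8 56.5 58.1]
0.202 9 [52.1 56.6 59.9]
0.206 9 [51.2 53.6 55.2]
0.21 10 [53.7 55.1 57.1]
0.214 11 [50.3 55.2 57.9]
0.218 12 [46.8 54.6 58.3]
0.222 14 [28.1 51.9 57.1]
0.226 3 [22.8 23.  23.8]
0.23 12 [14.  23.3 24.5]
0.234 9 [22.5 26.8 29.8]
0.238 2 [24.6 24.8 25.1]
0.242 10 [-2.5 -0.1  1.1]
0.246 6 [-2.6  1.4  3.1]
[-0.002  0.002  0.004  0.003 -0.    -0.001  0.003]
```

View pics/t5c.png

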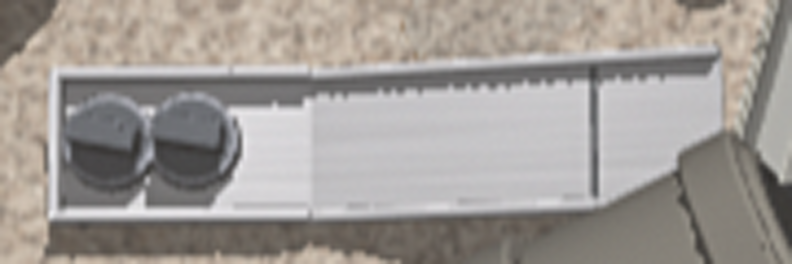

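The crop shows both slick feet flat in the tray, at crop (105,140) and (190,138), well past the crease at (310,140). Handing in.

```bash
python3 -c "
from bench import hand_in
print(hand_in())"
```

```text
the job is handed in; nothing more can be done
None
```

I handed the job in at about 27 s: the foot that stayed put (the middle one of the starting row) stands upright on the chopping board, and the two that slid lie in the catch tray. The hand-in call did not say whether it passed.

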